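# Move the hand stamps to the desk rack in reverse order

## Task

Move the four hand stamps from the dark wooden rack into the grey rack in reverse order, one to a bay: the stamp that stood next to the wooden rack's yellow end goes into the bay farthest from the grey rack's yellow end, and so on, so that the one farthest from the yellow end finishes next to the yellow end. Stand each one upright on the floor of its bay without tipping it over.

Things in the scene. Friction and masses are not known exactly. Their poses are not given: they have to be found in the camera images.
- stamp_red: Loose upright hand stamp, red handle, 60-125 g, 86 mm high. Square wooden foot 38 x 38 x 22 mm, 18 mm neck, round grip 28 mm across, straight-sided from 46 to 82 mm above the underside. Origin: centre of underside; z up, x and y along the foot's sides. Starts in the wooden bay behind its tag, within 3 mm of the middle, turned up to 0.15 rad.
- stamp_blue: Loose upright hand stamp, blue handle, 60-125 g, 86 mm high. Square wooden foot 38 x 38 x 22 mm, 18 mm neck, round grip 28 mm across, straight-sided from 46 to 82 mm above the underside. Origin: centre of underside; z up, x and y along the foot's sides. Starts in the wooden bay behind its tag, within 3 mm of the middle, turned up to 0.15 rad.
- stamp_green: Loose upright hand stamp, green handle, 60-125 g, 86 mm high. Square wooden foot 38 x 38 x 22 mm, 18 mm neck, round grip 28 mm across, straight-sided from 46 to 82 mm above the underside. Origin: centre of underside; z up, x and y along the foot's sides. Starts in the wooden bay behind its tag, within 3 mm of the middle, turned up to 0.15 rad.
- stamp_white: Loose upright hand stamp, white handle, 60-125 g, 86 mm high. Square wooden foot 38 x 38 x 22 mm, 18 mm neck, round grip 28 mm across, straight-sided from 46 to 82 mm above the underside. Origin: centre of underside; z up, x and y along the foot's sides. Starts in the wooden bay behind its tag, within 3 mm of the middle, turned up to 0.15 rad.
- tag_red: Flat red tag, 16 x 40 x 4 mm, fixed on the wooden rack's ledge before the bay where the red stamp starts; it stays, so the tags record the starting order. Origin: centre of its underside, 44 mm to the rack's -x side of the middle of that bay.
- tag_blue: Flat blue tag, 16 x 40 x 4 mm, fixed on the wooden rack's ledge before the bay where the blue stamp starts; it stays, so the tags record the starting order. Origin: centre of its underside, 44 mm to the rack's -x side of the middle of that bay.
- tag_green: Flat green tag, 16 x 40 x 4 mm, fixed on the wooden rack's ledge before the bay where the green stamp starts; it stays, so the tags record the starting order. Origin: centre of its underside, 44 mm to the rack's -x side of the middle of that bay.
- tag_white: Flat white tag, 16 x 40 x 4 mm, fixed on the wooden rack's ledge before the bay where the white stamp starts; it stays, so the tags record the starting order. Origin: centre of its underside, 44 mm to the rack's -x side of the middle of that bay.
- wood_rack: Dark wooden stamp rack, full at the start. Fixed. Row of 4 open bays, middles at x = 0, y = +96, +32, -32, -96 mm; each 58 mm square; floor 6 mm, lips 18 mm, dividers (6 mm thick) 24 mm above the origin. Yellow end block, 28 mm high, at the +y end. Origin: centre of row, on the table; axes within 0.2 rad of the world's. A 20 mm ledge with the tags along its -x side. Either rack may be the nearer.
- grey_rack: Grey plastic stamp rack, empty at the start, no ledge. Fixed. Row of 4 open bays, middles at x = 0, y = +96, +32, -32, -96 mm; each 58 mm square; floor 6 mm, lips 18 mm, dividers (6 mm thick) 24 mm above the origin. Yellow end block, 28 mm high, at the +y end. Origin: centre of row, on the table; axes within 0.2 rad of the world's. 

How it is judged:
By the outcome, as a careful person would: the job done as asked, in the order asked, and still so for the second after the job is handed in, with the robot touching nothing.
It also fails if it takes over 96 s, if anything falls off the work surface, if the arm or the gripper's body presses on something with over 40 N, if the wrist force passes 120 N, or if a joint passes its speed limit or range.

## Robot

A 6-joint arm with a two-finger parallel gripper is mounted at the origin on the work surface. World frame = base frame: x ahead of the robot, y to its left, z up, the work surface at z = 0. Lengths are in m, angles in degrees, forces in N, time in s.
With the tool pointing down it reaches from about 0.4 to 0.825 m from the base axis. Payload 7 kg.
Tool frame: the origin (TCP) lies at the very end of the fingers, on their centre line; the grasp point (between the pads) lies 19 mm behind it (ctrl.pinch_z is the distance from the TCP to the grasp point, in m); z points along the fingers, x is the direction in which the jaws open and shut, and the axes are right-handed (so a half turn about z gives the same grasp; the last joint's range is limited). The gripper opens to 88 mm and grips with 3 to 60 N. Pads are 19 mm wide; open, the fingers measure 130 mm over their backs; the gripper's body (78 mm by 193 mm) begins 47 mm behind the grasp point.
Start: joints at [86.58, 20.546, 0.682, 0, -70.136, -16.507], TCP at [0.23, 0.635, 0.227] pointing down, gripper open.
Joint ranges: [-176.03, 176.03], [-82.01, 121.73], [-58.28, 71.71], [-173.87, 95.51], [-174.79, -0.11], [-173.66, 173.66]. Speed limits (degrees/s): [136.94, 136.94, 172.46, 180, 180, 180].

## Interface

Orientations are given as [roll, pitch, yaw] about the fixed x, y, z axes, in that order (R = Rz(yaw) Ry(pitch) Rx(roll)).
In Python, from plant import ctrl gives the robot as it stands.
- The arm moves only by the tool carry_out, never from a script. Its argument "increments" is a list of rows, each a list of 7 numbers: the turn, a rotation vector about the world's x, y, z in degrees, then the shift along the world's x, y, z in mm, then the closure, from 0 (fully open) to 1 (shut). In form: [[ax, ay, az, dx, dy, dz, grip], ...]. A call has 1 to 20 rows; each row is the pose to reach, as a shift and turn from the pose commanded when the call began; what a row does not reach only later rows make up. A row lasts 1/8 s, in which the tool goes at most 62.5 mm and 10.7 degrees, less where a joint would pass 70% of its speed; a pose out of reach is approached as far as the arm can. A call with a gripper value outside its range is refused whole. The fingers move at their own pace and stop on an object; the grip force is fixed at half the most. Time passes only in rows, so rows that repeat a pose let the fingers close. It gives the time, the measured TCP pose, the force and the opening at its end, in the units of the state.
- ctrl.get_obs(): the state, without advancing time (a new reading comes with each control period).
- ctrl.snapshot(name): name is "scene" or "top" or "wrist"; returns a dict with "pixels" (480x640x3 uint8, blue, green, red), "intrinsics" (3x3 intrinsics, pixels), "rvec" (rotation vector, rad) and "tvec" (3), from world to camera coordinates, as OpenCV has them; the wrist camera has in their place "hand_eye" (4x4, takes a point from camera to tool coordinates, whose origin is the TCP and whose axes are the tool frame's). Camera axes: x right, y down, z forward; pixel columns grow to the right and rows downward; lengths in m; the calibration is good to about 2 mm. A picture is of the moment at which its call begins: read the wrist's pose just before it. There is no depth.
- ctrl.close_job(): hands the job in, once; it reports no verdict.
Trained networks look in a picture, given as the dict that the camera call returned (one of the last four; its "shot" number tells which), for a name from the list of things; names that differ only in an ending like _2 or _b are one class to them, and where a whole thing is asked for, a point or a joint stands for the part that bears it (a point fixed in the world has none). Each returns a list of dicts, best first, with "confidence" (0 to 1); they miss things now and then, are a little off and sometimes report something else, mostly with a low value. They report only what shows in the picture. A call takes as long as a camera call.
- ctrl.search_frame(picture, label): "centre" ([x, y, z] in m, in world coordinates, good to about 4 mm: the middle of the surface that is visible of it).
- ctrl.outline_of(picture, label): "pixels" (480x640 bool, what is visible of it).
The state is a dict: "clock": time; "joint_pos": joint angles; "qvel": joint speeds; "tau": joint torques, N m; "tool_pos": TCP position; "orientation": TCP orientation; "force": force on the tool from outside, world axes, zero at the start; "moment": the same for the moment, N m; "opening": finger opening in m.
Only numpy, scipy, OpenCV 4.12 (cv2) and the standard library are available. Lean on these libraries where they do the work, as an engineer would, in place of code of your own. Each camera call takes 0.05 s, during which the arm holds its last target. There are 200 camera calls.

## Working session

There is one attempt and no reset: what is moved stays moved. The work goes in short steps, Python scripts to look and compute and a tool call to move; the robot and the scene stay as the last step left them, time stands still between calls to the robot, and variables do not carry over. Pictures are saved under pics/ and viewed, about 12 in all and at most 16, crops included, and the job is handed in when it is done.

Besides the shell and the picture viewer there is one more tool, called after "Call:" as name(argument=value, ...) on one line, values as JSON. carry_out: Moves the arm, as the interface text tells. Its arguments: {"type":"object","properties":{"increments":{"type":"array"}},"required":["increments"]}

```bash
mkdir -p pics; ls
cat > h.py <<'E'
import numpy as np, cv2
from plant import ctrl
def near(p,K,rv,t,uv,z):
    R=cv2.Rodrigues(np.array(rv,float))[0]; t=np.array(t,float).ravel()
    d=R.T@np.linalg.inv(K)@np.array([uv[0],uv[1],1.]); c=-R.T@t
    return c+d*(z-c[2])/d[2]
E
python3 - <<'E'
from h import *
o=ctrl.get_obs(); print(o)
for n in ("top","scene"):
    s=ctrl.snapshot(n); cv2.imwrite(f"pics/{n}0.png",s["pixels"])
    for l in ["stamp_red","stamp_blue","stamp_green","stamp_white","tag_red","tag_blue","tag_green","tag_white","wood_rack","grey_rack"]:
        print(n,l,[(np.round(d["centre"],4).tolist(),round(d["confidence"],2)) for d in ctrl.search_frame(s,l)[:2]])
E
```

```text
pics
{'clock': 0.0, 'joint_pos': array([ 8.65802994e+01,  2.05896186e+01,  6.31569783e-01, -2.04353925e-02,
       -7.01351678e+01, -1.65070912e+01]), 'qvel': array([ 3.29087876e-05,  2.52210030e-02, -5.91744951e-03,  8.00790945e-02,
        4.35647354e-03,  1.48635186e-02]), 'tau': array([-2.18263383e-03, -5.82717276e+01,  2.93053025e+01,  6.99723065e+00,
        6.76953845e-03, -1.62989627e-04]), 'tool_pos': array([0.22990638, 0.63410025, 0.22562546]), 'orientation': array([-1.79991930e+02, -9.48334325e-02, -1.09933758e+02]), 'force': array([-0.21712571, -0.01501116,  0.19302538]), 'moment': array([-0.07653352,  0.02956733,  0.02794769]), 'opening': 0.08792166346434241}
top stamp_red [([0.6308, 0.1208, 0.0314], 0.6)]
top stamp_blue [([0.6376, -0.0053, 0.0522], 0.88)]
top stamp_green [([0.6404, -0.0661, 0.029], 0.96)]
top stamp_white [([0.6346, 0.0573, 0.0389], 0.65)]
top tag_red [([0.5943, 0.1189, 0.0084], 0.72)]
top tag_blue [([0.5959, -0.0088, 0.0089], 0.88)]
top tag_green [([0.6004, -0.072, 0.011], 0.73), ([0.6349, -0.0068, 0.0529], 0.27)]
top tag_white [([0.5966, 0.0573, 0.0123], 0.92)]
top wood_rack [([0.6225, 0.0347, 0.0059], 0.86), ([0.6343, 0.0569, 0.0361], 0.51)]
top grey_rack [([0.4598, 0.0436, 0.0101], 0.78)]
scene stamp_red []
scene stamp_blue [([0.6484, 0.0024, 0.0554], 0.87)]
scene stamp_green [([0.6542, -0.0587, 0.0664], 0.89)]
scene stamp_white [([0.6417, 0.069, 0.0588], 0.64)]
scene tag_red [([0.5906, 0.1229, 0.0126], 0.91)]
scene tag_blue [([0.5921, -0.0013, 0.0105], 0.43)]
scene tag_green [([0.6033, -0.0682, 0.0119], 0.52)]
scene tag_white [([0.5956, 0.0587, 0.0101], 0.66)]
scene wood_rack [([0.6502, 0.1099, 0.0166], 0.58)]
scene grey_rack [([0.4572, 0.0666, 0.0088], 0.67), ([0.6511, 0.0051, 0.0577], 0.62)]
```

View pics/top0.png

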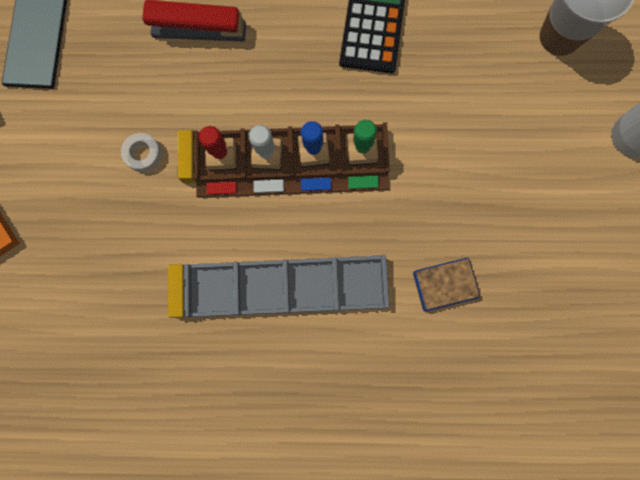

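View pics/scene0.png

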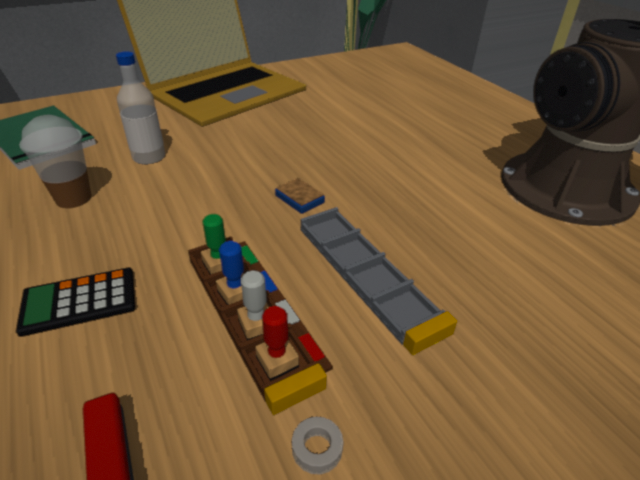

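The pictures show the yellow end of both racks on the left (+y). The wooden order from yellow is red (212,145), white (262,145), blue (313,140), green (365,140). The grey bays are at about (214,290) to (363,283). So grey from its yellow end must be green, blue, white, red. Next I'll fit the rack poses.

```bash
cat > fit.py <<'E'
from h import *
s=ctrl.snapshot("top"); img=s["pixels"].copy(); K=s["intrinsics"]
def ray(uv,z): return near(0,K,s["rvec"],s["tvec"],uv,z)
tags=[]
for l in ["tag_red","tag_white","tag_blue","tag_green"]:
    m=ctrl.outline_of(s,l)[0]["pixels"]; v,u=np.nonzero(m); tags.append(ray((u.mean(),v.mean()),0.02)[:2])
tags=np.array(tags); print("tags z.02",tags.round(4).tolist())
m=ctrl.outline_of(s,"grey_rack")[0]["pixels"].astype(np.uint8)
print("grey rect",cv2.minAreaRect(cv2.findNonZero(m)),m.sum())
for uv in [(239,263),(239,315),(289,261),(289,313),(338,259),(338,311),(387,257),(387,309),(183,264),(183,317)]:
    print(uv,ray(uv,0.024)[:2].round(4))
big=cv2.resize(img[110:330,150:410],None,fx=3,fy=3,interpolation=cv2.INTER_CUBIC); 
cv2.imwrite("pics/crop.png",big[:,:780][:600] if 0 else cv2.resize(big,(700,592)))
E
python3 fit.py
```

```text
tags z.02 [[0.5907, 0.1174], [0.5935, 0.0542], [0.5963, -0.0082], [0.5987, -0.0725]]
grey rect ((277.25665283203125, 286.39898681640625), (54.43799591064453, 222.76187133789062), 87.43623352050781) 11724
(239, 263) [0.4895 0.0893]
(239, 315) [0.4229 0.0872]
(289, 261) [0.4924 0.0246]
(289, 313) [0.4259 0.0235]
(338, 259) [ 0.4953 -0.0387]
(338, 311) [ 0.4288 -0.0388]
(387, 257) [ 0.4983 -0.1019]
(387, 309) [ 0.4318 -0.101 ]
(183, 264) [0.4878 0.162 ]
(183, 317) [0.4199 0.1587]
```

View pics/crop.png

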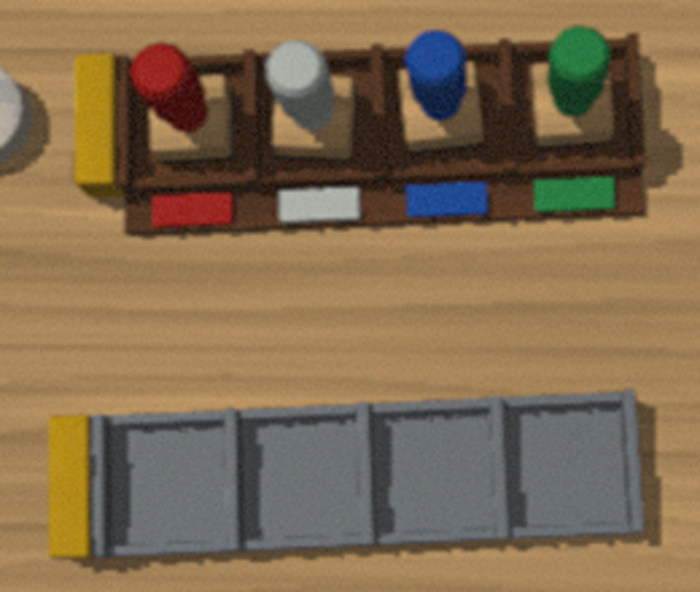

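```bash
cat > fit2.py <<'E'
from h import *
s=ctrl.snapshot("top"); K=s["intrinsics"]
ray=lambda uv,z: near(0,K,s["rvec"],s["tvec"],uv,z)[:2]
P=np.array([ray(u,.024) for u in [(236.2,262.3),(239.2,313.9),(286.7,260.4),(288.9,311.3),(335.7,258.6),(338.3,309.8)]])
mid=(P[0::2]+P[1::2])/2; d=mid[0]-mid[2]; print("mid",mid.round(4).tolist(),"yaw",np.degrees(np.arctan2(-d[0],d[1])), "pitch",np.linalg.norm(d)/2,"xyaw",[np.degrees(np.arctan2(*(P[2*i]-P[2*i+1])[::-1])) for i in range(3)])
yaw=np.radians(2.6); c=mid.mean(0); R=np.array([[np.cos(yaw),-np.sin(yaw)],[np.sin(yaw),np.cos(yaw)]])
print("grey bays",[(c+R@[0,y]).round(4).tolist() for y in (.096,.032,-.032,-.096)])
print("cam",(-cv2.Rodrigues(s["rvec"])[0].T@s["tvec"].ravel()).round(3))
# stamp top discs in the crop (3x zoom), z=.092
for n,u in dict(red=(158,68),white=(296,66),blue=(434,57),green=(578,54)).items():
    print(n,ray((150+u[0]/2.692,110+u[1]/2.692),.092).round(4))
img=s["pixels"].copy()
for (c0,y0,col) in ((c,np.radians(2.6),(0,0,255)),):
    for y in (.096,.032,-.032,-.096):
        q=[np.r_[c0+R@[a*.029,y+b*.029],.006] for a,b in ((1,1),(1,-1),(-1,-1),(-1,1))]
        p=cv2.projectPoints(np.array(q),s["rvec"],s["tvec"],K,None)[0]; print(p.round(0).astype(int).reshape(-1).tolist())
E
python3 fit2.py
```

```text
mid [[0.4573, 0.09], [0.4606, 0.0256], [0.4631, -0.0375]] yaw 2.584804962929265 pitch 0.06378934633010662 xyaw [np.float64(5.206125632822027), np.float64(3.485389322323795), np.float64(3.068416296572706)]
grey bays [[0.456, 0.122], [0.4589, 0.058], [0.4618, -0.0059], [0.4647, -0.0699]]
cam [ 0.41  -0.031  0.723]
red [0.6377 0.1196]
white [0.6387 0.0572]
blue [ 0.643 -0.005]
green [ 0.6445 -0.0699]
[194, 269, 237, 267, 238, 311, 194, 313]
[242, 267, 286, 265, 287, 309, 243, 311]
[290, 265, 334, 263, 336, 307, 291, 309]
[339, 263, 382, 261, 385, 305, 340, 307]
```

Call:
carry_out(increments=[[0,0,-67.5,407,-516,-77,0],[0,0,-67.5,407,-516,-77,0],[0,0,-67.5,407,-516,-77,0],[0,0,-67.5,407,-516,-77,0],[0,0,-67.5,407,-516,-77,0],[0,0,-67.5,407,-516,-77,0],[0,0,-67.5,407,-516,-77,0],[0,0,-67.5,407,-516,-77,0],[0,0,-67.5,407,-516,-77,0],[0,0,-67.5,407,-516,-77,0],[0,0,-67.5,407,-516,-77,0],[0,0,-67.5,407,-516,-77,0],[0,0,-67.5,407,-516,-77,0],[0,0,-67.5,407,-516,-77,0],[0,0,-67.5,407,-516,-77,0],[0,0,-67.5,407,-516,-77,0]])

```text
clock: 3.45
tool_pos: [0.6369, 0.1193, 0.1499]
orientation: [180.0, 0.0, -177.4]
force: [0.0, -0.9, -0.6]
opening: 0.0875
```

```bash
cat > look.py <<'E'
from h import *
import sys
from scipy.spatial.transform import Rotation as Ro
o=ctrl.get_obs(); s=ctrl.snapshot("wrist"); cv2.imwrite(f"pics/{sys.argv[1]}.png",s["pixels"])
T=np.eye(4); T[:3,:3]=Ro.from_euler("xyz",o["orientation"],degrees=True).as_matrix(); T[:3,3]=o["tool_pos"]
C=np.linalg.inv(T@s["hand_eye"]); rv=cv2.Rodrigues(C[:3,:3])[0]; t=C[:3,3]
print("tool",o["tool_pos"].round(4),o["orientation"].round(2),o["clock"],o["opening"],o["force"].round(1))
for l in sys.argv[2:]:
    for d in ctrl.outline_of(s,l)[:1]:
        v,u=np.nonzero(d["pixels"]); print(l,round(d["confidence"],2),"px",u.min(),u.max(),v.min(),v.max())
    print(l,[(d["centre"].round(4) if hasattr(d["centre"],"round") else d["centre"],round(d["confidence"],2)) for d in ctrl.search_frame(s,l)[:1]])
for n,c in dict(wood=[[.6347,.1192],[.6375,.056],[.6403,-.0064],[.6427,-.0707]],grey=[[.456,.122],[.4589,.058],[.4618,-.0059],[.4647,-.0699]]).items():
    for z in ((.006,.092) if n=="wood" else (.006,)):
        print(n,z,cv2.projectPoints(np.array([[*a,z] for a in c]),rv,t,s["intrinsics"],None)[0].round().astype(int).reshape(-1,2).tolist())
E
python3 look.py w1 stamp_red stamp_white
```

```text
tool [0.6369 0.1193 0.1499] [ 1.7999e+02  3.0000e-02 -1.7737e+02] 3.45 0.0875424349492623 [ 0.  -0.9 -0.6]
stamp_red 0.91 px 298 344 203 271
stamp_red [([0.6353, 0.1131, 0.079], 0.65)]
stamp_white 0.57 px 299 349 127 178
stamp_white [([0.6375, 0.0552, 0.087], 0.82)]
wood 0.006 [[325, 222], [325, 148], [325, 67], [326, -27]]
wood 0.092 [[326, 251], [327, 150], [327, 35], [329, -106]]
grey 0.006 [[524, 234], [536, 161], [548, 79], [562, -13]]
```

View pics/w1.png

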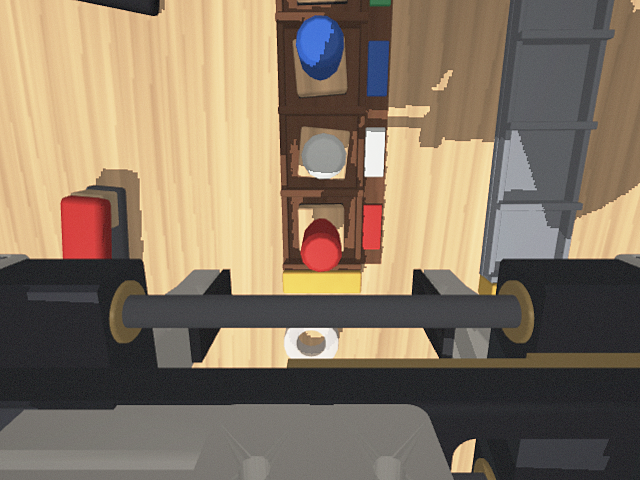

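The wrist view agrees: red's top is at about (321,250), against a prediction of (326,251), so about 1–3 mm farther in x. I'll go down and grip.

Call:
carry_out(increments=[[0,0,0,1,0,-40,0],[0,0,0,1,0,-70,0],[0,0,0,1,0,-90,0],[0,0,0,1,0,-96,0],[0,0,0,1,0,-96,0],[0,0,0,1,0,-96,1],[0,0,0,1,0,-96,1],[0,0,0,1,0,-96,1],[0,0,0,1,0,-96,1],[0,0,0,1,0,-96,1],[0,0,0,1,0,-96,1],[0,0,0,1,0,-96,1],[0,0,0,1,0,-96,1]])

```text
clock: 5.32
tool_pos: [0.638, 0.1185, 0.0535]
orientation: [-180.0, -0.0, -177.4]
force: [-0.6, 0.4, 0.0]
opening: 0.0276
```

Call:
carry_out(increments=[[0,0,0,0,0,40,1],[0,0,0,0,0,85,1],[0,0,0,0,0,85,1],[0,0,0,-50,0,85,1],[0,0,0,-100,0,85,1],[0,0,0,-150,0,85,1],[0,0,0,-180,0,85,1],[0,0,0,-180,0,85,1],[0,0,0,-180,0,85,1]])

```text
clock: 6.45
tool_pos: [0.4585, 0.1188, 0.1386]
orientation: [180.0, 0.0, -177.4]
force: [-0.3, -0.2, -0.0]
opening: 0.0276
```

```bash
python3 look.py w2 stamp_red
```

```text
tool [0.4585 0.1188 0.1386] [ 1.7999e+02  3.0000e-02 -1.7740e+02] 6.45 0.027638887254082953 [-0.3 -0.2 -0. ]
stamp_red [([0.4601, 0.1131, 0.1445], 0.89)]
wood 0.006 [[115, 216], [103, 139], [90, 53], [76, -46]]
wood 0.092 [[34, 244], [11, 137], [-16, 12], [-48, -142]]
grey 0.006 [[325, 228], [325, 152], [326, 65], [326, -32]]
```

View pics/w2.png

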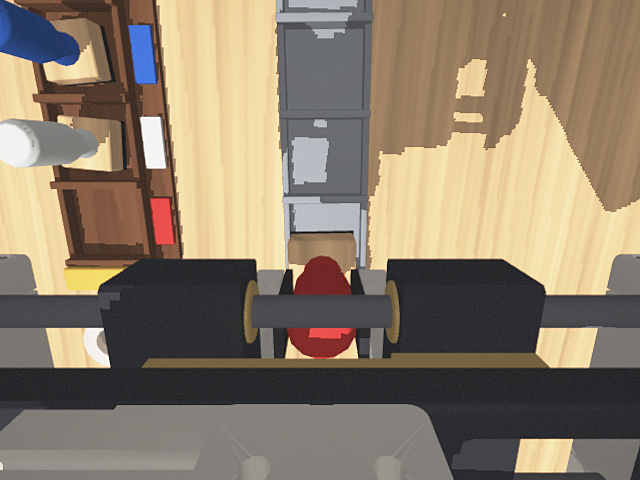

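Wrist view: grey bay 2 spans columns 287–363 and bay 3 spans 283–367, so both centre on 325 as predicted. Now place red in the far bay.

Call:
carry_out(increments=[[0,0,0,2,-50,0,1],[0,0,0,3,-100,0,1],[0,0,0,5,-150,0,1],[0,0,0,6,-180,0,1],[0,0,0,6,-189,0,1],[0,0,0,6,-189,0,1],[0,0,0,6,-189,-30,1],[0,0,0,6,-189,-55,1],[0,0,0,6,-189,-75,1],[0,0,0,6,-189,-82,1],[0,0,0,6,-189,-84,1],[0,0,0,6,-189,-84,1],[0,0,0,6,-189,-84,1]])

```text
clock: 8.22
tool_pos: [0.4646, -0.0703, 0.0552]
orientation: [180.0, 0.1, -177.4]
force: [0.2, 0.3, -1.1]
opening: 0.0275
```

Run:
```python
from h import *
s=ctrl.snapshot("scene"); cv2.imwrite("pics/s1.png",cv2.resize(s["pixels"][150:400,170:490],(768,600)))
```

```text
(no output)
```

View pics/s1.png

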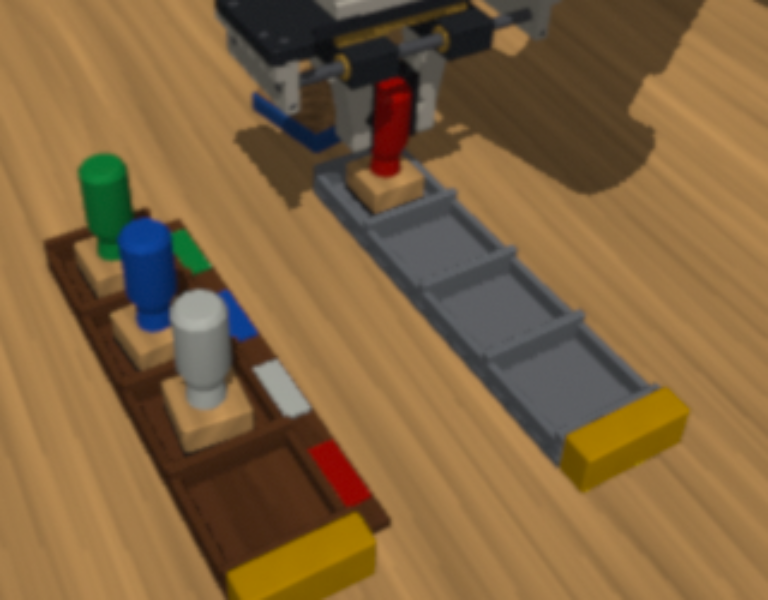

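Red stands in the far grey bay, in line with the rack and still held. I'll release it and go over white.

Call:
carry_out(increments=[[0,0,0,0,0,-1.5,1],[0,0,0,0,0,-1.5,1],[0,0,0,0,0,-1.5,0],[0,0,0,0,0,-1.5,0],[0,0,0,0,0,-1.5,0],[0,0,0,0,0,-1.5,0],[0,0,0,0,0,35,0],[0,0,0,0,0,90,0],[0,0,0,0,0,95,0],[0,0,0,45,32,95,0],[0,0,0,90,64,95,0],[0,0,0,135,96,95,0],[0,0,0,165,118,95,0],[0,0,0,174,127,95,0],[0,0,0,174,127,95,0],[0,0,0,174,127,95,0]])

```text
clock: 10.28
tool_pos: [0.637, 0.0559, 0.1494]
orientation: [-180.0, -0.0, -177.5]
force: [0.0, -0.3, -0.9]
opening: 0.0876
```

```bash
python3 look.py w3 stamp_white stamp_blue; python3 -c "
from h import *
s=ctrl.snapshot('top');print(ctrl.search_frame(s,'stamp_red'))"
```

```text
tool [0.637  0.0559 0.1494] [-1.8000e+02 -5.0000e-02 -1.7745e+02] 10.275 0.08762351870724219 [ 0.  -0.3 -0.9]
stamp_white 0.62 px 296 345 203 273
stamp_white [([0.6473, -0.0624, 0.0868], 0.7)]
stamp_blue 0.6 px 519 639 30 105
stamp_blue [([0.6404, -0.0065, 0.0847], 0.91)]
wood 0.006 [[322, 288], [322, 222], [322, 149], [322, 66]]
wood 0.092 [[322, 338], [322, 251], [322, 152], [323, 32]]
grey 0.006 [[512, 299], [521, 233], [532, 160], [545, 78]]
[{'centre': [0.4588, -0.061, 0.0731], 'confidence': 0.94}, {'centre': [0.6393, -0.0673, 0.0352], 'confidence': 0.43}]
```

View pics/w3.png

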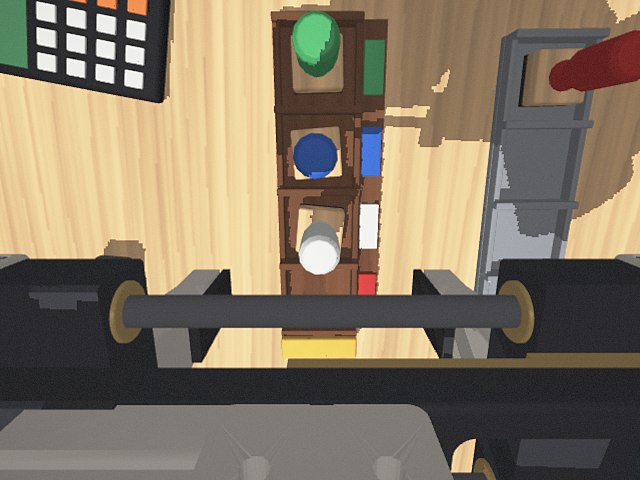

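Red stands in grey's end bay, foot at (550,77). White's top is at (320,255), about under the tool. Grip it.

Call:
carry_out(increments=[[0,0,0,1,1,-40,0],[0,0,0,1,1,-70,0],[0,0,0,1,1,-90,0],[0,0,0,1,1,-96,0],[0,0,0,1,1,-96,0],[0,0,0,1,1,-96,1],[0,0,0,1,1,-96,1],[0,0,0,1,1,-96,1],[0,0,0,1,1,-96,1],[0,0,0,1,1,-96,1],[0,0,0,1,1,-96,1],[0,0,0,1,1,-96,1],[0,0,0,1,1,-96,1]])

```text
clock: 12.25
tool_pos: [0.639, 0.0575, 0.0534]
orientation: [-180.0, -0.0, -177.4]
force: [0.4, 0.0, -0.5]
opening: 0.0268
```

Call:
carry_out(increments=[[0,0,0,0,0,40,1],[0,0,0,0,0,85,1],[0,0,0,0,0,85,1],[0,0,0,-50,0,85,1],[0,0,0,-100,-20,85,1],[0,0,0,-145,-45,85,1],[0,0,0,-170,-60,85,1],[0,0,0,-177,-63,85,1],[0,0,0,-177,-63,85,1],[0,0,0,-177,-63,55,1],[0,0,0,-177,-63,30,1],[0,0,0,-177,-63,10,1],[0,0,0,-177,-63,3,1],[0,0,0,-177,-63,0.5,1],[0,0,0,-177,-63,0.5,1],[0,0,0,-177,-63,0.5,1]])

```text
clock: 14.25
tool_pos: [0.4626, -0.0052, 0.0547]
orientation: [180.0, 0.1, -177.4]
force: [1.2, 0.2, -1.4]
opening: 0.0273
```

Call:
carry_out(increments=[[0,0,0,0,0,-0.5,1],[0,0,0,0,0,-0.5,0],[0,0,0,0,0,-0.5,0],[0,0,0,0,0,-0.5,0],[0,0,0,0,0,-0.5,0],[0,0,0,0,0,35,0],[0,0,0,0,0,90,0],[0,0,0,0,0,95,0],[0,0,0,50,0,95,0],[0,0,0,100,0,95,0],[0,0,0,150,0,95,0],[0,0,0,178,-1,95,0],[0,0,0,178,-1,95,0],[0,0,0,178,-1,95,0]])

```text
clock: 16.0
tool_pos: [0.6391, -0.0066, 0.1481]
orientation: [-180.0, -0.1, -177.4]
force: [0.0, 0.1, -0.6]
opening: 0.0876
```

```bash
python3 look.py w4 stamp_blue stamp_green; python3 -c "
from h import *
s=ctrl.snapshot('top')
for n in ('red','white'): print(ctrl.search_frame(s,'stamp_'+n)[:1])"
```

```text
tool [ 0.6391 -0.0066  0.1481] [-1.7999e+02 -1.0000e-01 -1.7745e+02] 16.0 0.08757134371480528 [ 0.   0.1 -0.6]
stamp_blue 0.89 px 290 339 203 273
stamp_blue [([0.6391, -0.0092, 0.0748], 0.8)]
stamp_green 0.55 px 291 342 123 174
stamp_green [([0.6463, -0.0706, 0.0869], 0.77)]
wood 0.006 [[321, 349], [321, 288], [321, 222], [321, 147]]
wood 0.092 [[321, 415], [321, 338], [321, 252], [321, 148]]
grey 0.006 [[503, 358], [511, 298], [521, 232], [532, 158]]
[{'centre': [0.4612, -0.0596, 0.0714], 'confidence': 0.74}]
[{'centre': [0.4626, -0.0067, 0.0757], 'confidence': 0.91}]
```

View pics/w4.png

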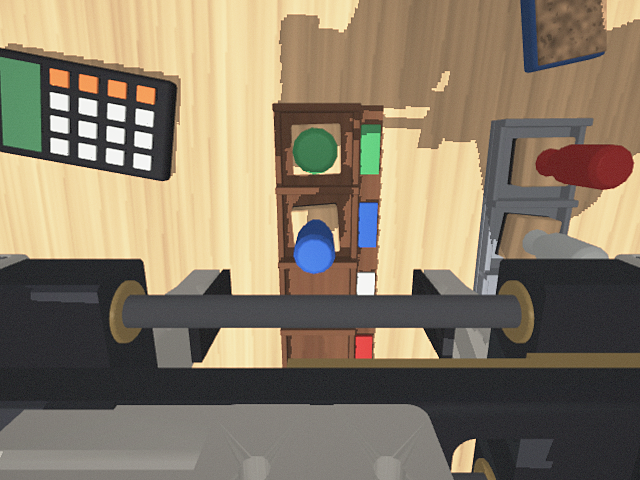

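Red and white stand in their grey bays. Blue's top is at (315,253), about 4 mm to +x of the tool.

Call:
carry_out(increments=[[0,0,0,3,1,-40,0],[0,0,0,3,1,-70,0],[0,0,0,3,1,-90,0],[0,0,0,3,1,-95.5,0],[0,0,0,3,1,-95.5,0],[0,0,0,3,1,-95.5,1],[0,0,0,3,1,-95.5,1],[0,0,0,3,1,-95.5,1],[0,0,0,3,1,-95.5,1],[0,0,0,3,1,-95.5,1],[0,0,0,3,1,-95.5,1],[0,0,0,3,1,-95.5,1]])

```text
clock: 17.9
tool_pos: [0.643, -0.0054, 0.0535]
orientation: [180.0, -0.0, -177.4]
force: [0.6, -0.5, 0.1]
opening: 0.0273
```

Call:
carry_out(increments=[[0,0,0,0,0,40,1],[0,0,0,0,0,85,1],[0,0,0,0,0,85,1],[0,0,0,-50,0,85,1],[0,0,0,-100,20,85,1],[0,0,0,-145,45,85,1],[0,0,0,-175,60,85,1],[0,0,0,-184,63,85,1],[0,0,0,-184,63,85,1],[0,0,0,-184,63,55,1],[0,0,0,-184,63,30,1],[0,0,0,-184,63,10,1],[0,0,0,-184,63,3,1],[0,0,0,-184,63,0.5,1],[0,0,0,-184,63,0.5,1],[0,0,0,-184,63,0.5,1]])

```text
clock: 19.9
tool_pos: [0.4596, 0.0578, 0.0547]
orientation: [180.0, 0.1, -177.4]
force: [-0.3, 0.1, -1.0]
opening: 0.0275
```

Call:
carry_out(increments=[[0,0,0,0,0,-0.5,1],[0,0,0,0,0,-0.5,0],[0,0,0,0,0,-0.5,0],[0,0,0,0,0,-0.5,0],[0,0,0,0,0,-0.5,0],[0,0,0,0,0,35,0],[0,0,0,0,0,90,0],[0,0,0,0,0,95,0],[0,0,0,45,-31,95,0],[0,0,0,90,-62,95,0],[0,0,0,135,-93,95,0],[0,0,0,170,-117,95,0],[0,0,0,186,-128,95,0],[0,0,0,186,-128,95,0],[0,0,0,186,-128,95,0]])

```text
clock: 21.78
tool_pos: [0.6443, -0.0702, 0.1483]
orientation: [180.0, -0.1, -177.4]
force: [0.2, -0.1, -0.5]
opening: 0.0877
```

```bash
python3 look.py w5 stamp_green; python3 -c "
from h import *
s=ctrl.snapshot('top')
for n in ('red','white','blue'): print(ctrl.search_frame(s,'stamp_'+n)[:1])"
```

```text
tool [ 0.6443 -0.0702  0.1483] [ 1.7999e+02 -8.0000e-02 -1.7744e+02] 21.775 0.08766227377304855 [ 0.2 -0.1 -0.5]
stamp_green 0.74 px 361 379 202 247
stamp_green []
wood 0.006 [[323, 404], [323, 349], [323, 289], [324, 222]]
wood 0.092 [[324, 483], [324, 416], [324, 340], [325, 251]]
grey 0.006 [[497, 413], [505, 358], [514, 298], [524, 231]]
[{'centre': [0.4575, -0.0645, 0.0729], 'confidence': 0.69}]
[{'centre': [0.461, -0.0049, 0.0784], 'confidence': 0.94}]
[{'centre': [0.4546, 0.0545, 0.0628], 'confidence': 0.79}]
```

View pics/w5.png

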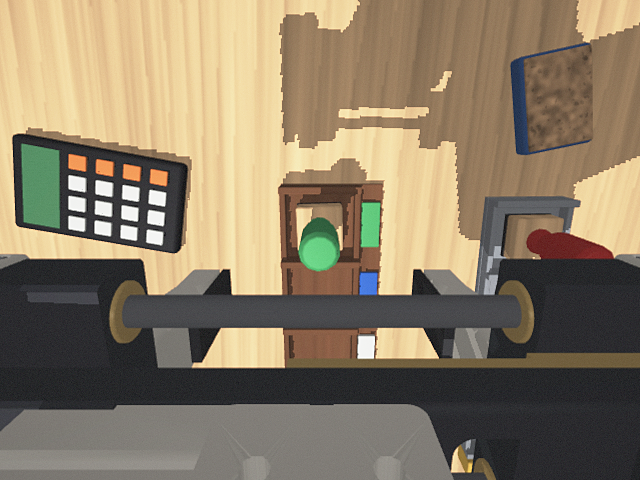

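Green's top is at (319,251), about 2 mm to +x. The outline network's hit was its tag.

Call:
carry_out(increments=[[0,0,0,1,0,-40,0],[0,0,0,1,0,-70,0],[0,0,0,1,0,-90,0],[0,0,0,1,0,-95.5,0],[0,0,0,1,0,-95.5,0],[0,0,0,1,0,-95.5,1],[0,0,0,1,0,-95.5,1],[0,0,0,1,0,-95.5,1],[0,0,0,1,0,-95.5,1],[0,0,0,1,0,-95.5,1],[0,0,0,1,0,-95.5,1],[0,0,0,1,0,-95.5,1]])

```text
clock: 23.62
tool_pos: [0.646, -0.0704, 0.0535]
orientation: [180.0, -0.0, -177.4]
force: [0.2, -0.1, 0.2]
opening: 0.0274
```

Call:
carry_out(increments=[[0,0,0,0,0,40,1],[0,0,0,0,0,88,1],[0,0,0,0,0,88,1],[0,0,0,-50,0,88,1],[0,0,0,-85,30,88,1],[0,0,0,-88,80,88,1],[0,0,0,-90,130,88,1],[0,0,0,-100,175,88,1],[0,0,0,-140,192,88,1],[0,0,0,-180,192,88,1],[0,0,0,-190,192,88,1],[0,0,0,-190,192,88,1],[0,0,0,-190,192,55,1],[0,0,0,-190,192,30,1],[0,0,0,-190,192,10,1],[0,0,0,-190,192,3,1],[0,0,0,-190,192,0.5,1],[0,0,0,-190,192,0.5,1],[0,0,0,-190,192,0.5,1]])

```text
clock: 26.0
tool_pos: [0.4565, 0.1219, 0.0547]
orientation: [180.0, 0.1, -177.4]
force: [-0.2, -0.5, -0.8]
opening: 0.0275
```

Call:
carry_out(increments=[[0,0,0,0,0,-0.5,1],[0,0,0,0,0,-0.5,0],[0,0,0,0,0,-0.5,0],[0,0,0,0,0,-0.5,0],[0,0,0,0,0,-0.5,0],[0,0,0,0,0,35,0],[0,0,0,0,0,90,0],[0,0,0,0,0,130,0],[0,0,0,0,50,150,0],[0,0,0,0,100,150,0],[0,0,0,0,150,150,0],[0,0,0,0,200,150,0],[0,0,0,0,250,150,0],[0,0,0,0,250,150,0],[0,0,0,0,250,150,0]])

```text
clock: 27.88
tool_pos: [0.4557, 0.3713, 0.2035]
orientation: [-179.9, -0.0, -177.4]
force: [0.2, -0.1, 0.0]
opening: 0.088
```

Run:
```python
from h import *
for n in ("top","scene"):
    s=ctrl.snapshot(n); c=s["pixels"]
    c=c[110:330,150:410] if n=="top" else c[150:400,170:490]
    cv2.imwrite(f"pics/end_{n}.png",cv2.resize(c,(700,592)))
    for l in ("green","blue","white","red"): print(n,l,ctrl.search_frame(s,"stamp_"+l)[:1])
```

```text
top green [{'centre': [0.4569, 0.1182, 0.0512], 'confidence': 0.73}]
top blue [{'centre': [0.458, 0.0539, 0.0619], 'confidence': 0.63}]
top white [{'centre': [0.4627, -0.005, 0.0785], 'confidence': 0.9}]
top red [{'centre': [0.4603, -0.0637, 0.0716], 'confidence': 0.56}]
scene green [{'centre': [0.4647, 0.1307, 0.0381], 'confidence': 0.95}]
scene blue []
scene white [{'centre': [0.4649, 0.0093, 0.0399], 'confidence': 0.71}]
scene red [{'centre': [0.4725, -0.0577, 0.0396], 'confidence': 0.62}]
```

View pics/end_top.png

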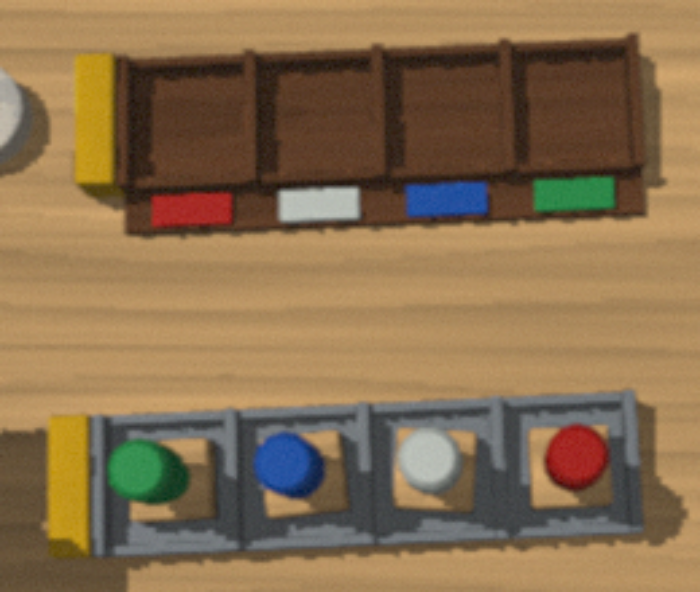

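View pics/end_scene.png

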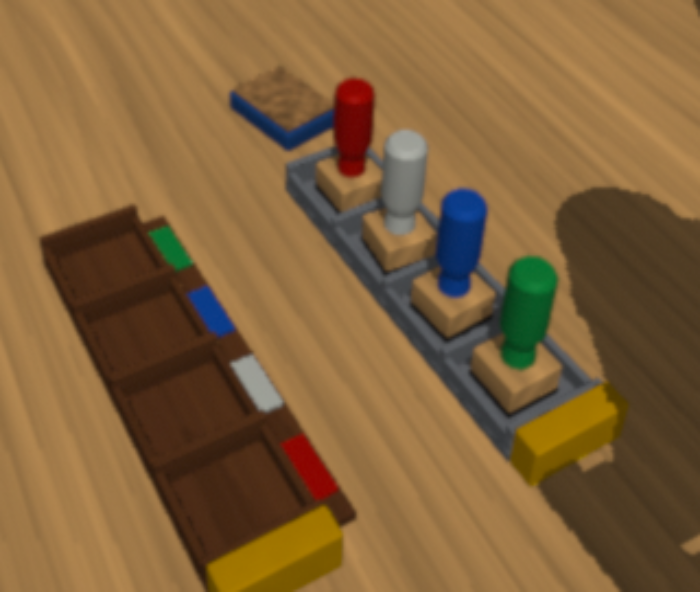

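In the crops, all four stamps stand upright, each on its own bay floor. From the yellow end they run green (crop 148,470), blue (288,465), white (430,460), red (577,456). The arm is clear, so I'm handing in.

```bash
python3 -c "
from plant import ctrl
print(ctrl.close_job())"
```

```text
the job is handed in; nothing more can be done
None
```

All four stamps are in the grey rack in reverse order and I handed the job in at about 28 s. From grey's yellow end they run green, blue, white, red; the wooden rack ran red, white, blue, green.

- **Final pictures:** the top and scene views show each stamp upright on its own bay floor, with the wooden rack empty and the arm clear. The top-camera detections put each stamp within about 7 mm of its bay's middle.
- **Forces:** the force readings at the end of each move stayed below 2 N.
- **Checks that disagreed:** the scene-camera detector missed blue in the final view, though it shows clearly in the picture. Its other centres were about 9–15 mm off the bay middles. Two earlier wrist-camera detections mixed things up: one reported a wrong position for white, the other took green's tag for the stamp. For those grasps I used the picture and the calibration instead.

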